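Stack the dough tubs for the bake

ROBOT

A 6-joint arm with a two-finger parallel gripper is mounted at the origin on the work surface. World frame = base frame: x ahead of the robot, y to its left, z up, the work surface at z = 0. Lengths are in m, angles in rad, forces in N, time in s.
With the tool pointing down it reaches from about 0.25 to 0.725 m from the base axis. Payload 4 kg.
Tool frame: the origin (TCP) lies midway between the tips of the shut fingers; the grasp point (between the pads) lies 19 mm behind it; z points along the fingers, y is the direction in which the jaws open and shut (so a half turn about z gives the same grasp; the last joint's range is limited). The gripper opens to 85 mm and grips with 20 to 120 N. Pads are 22 mm wide; open, the fingers measure 114 mm over their backs; the gripper's body (76 mm by 85 mm) begins 54 mm behind the grasp point. The pads swing forward as they close: fully open they stand 13 mm farther back than shut.
Start: joints at [1.108, 0.241, 0.005, 1.335, 0, 1.571], TCP at [0.223, 0.447, 0.208] pointing down, gripper open.
Joint ranges: [-2.72, 2.72], [-1.05, 1.87], [-1.09, 1.28], [-1.99, 2.15], [-1.42, 1.44], [-3.14, 3.14]. Speed limits (rad/s): [2.79, 2.79, 3.14, 3.14, 3.14, 3.14].

INTERFACE

Orientations are given as a unit quaternion [x, y, z, w].
In Python, from workcell import monitor, cams, order gives the robot as it stands.
- The arm moves only by the tool send_rows, never from a script. Its argument "moves" is a list of rows, each a list of 4 numbers: the shift along the tool's x, y, z as a fraction of full scale, then the turn about the tool's z as a fraction of full scale. A call has 1 to 20 rows; each row shifts and turns the commanded pose from where the row before left it, along the tool's axes as they then stand; what a row does not reach is not made up. Full scale, the value 1, is 100 cm for a shift and 0.1 rad for a turn. A row lasts 1/10 s, in which the tool goes at most 50 mm and 8.59 degrees, less where a joint would pass 70% of its speed; a pose out of reach is approached as far as the arm can. A call with a number of a shift or a turn outside -1 to 1 is refused whole. A call with a gripper value outside its range is refused whole. "claw" is the gripper's target within -1 to 1 (fully open at 1, half-way at 0, shut at -1), set as the call begins (left out, the last holds). The fingers move at their own pace and stop on an object; the grip force is fixed at half the most. Time passes only in rows, so rows that do not move let the fingers close. It gives the time, the measured TCP pose, the force and the opening at its end, in the units of the state.
- monitor.get_obs(): the state, without advancing time (a new reading comes with each control period).
- cams.camera(name): name is "scene" or "top"; returns (picture, depth): 420x560x3 uint8, blue, green, red; 420x560 float32, m along the optical axis (not along the pixel's ray), 0 where there is no reading.
- cams.camera_info(name): a dict with "intrinsics" (3x3 intrinsics, pixels), "T" (4x4, takes a point from camera to world coordinates). Camera axes: x right, y up, looking along -z (the intrinsics and any distortion apply to the point x, -y, -z); pixel columns grow to the right and rows downward; lengths in m; the calibration is good to about 2 mm. A picture is of the moment at which its call begins. camera_info takes no time and is no camera call.
- order.job_done(): hands the job in, once; it reports no verdict.
The state is a dict: "clock": time; "joint_pos": joint angles; "joint_vel": joint speeds; "tau": joint torques, N m; "eef_pos": TCP position; "tool_rot": TCP orientation; "ft_force": force on the tool from outside, world axes, zero at the start; "ft_torque": the same for the moment, N m; "grip_width": finger opening in m.
Only numpy, scipy, OpenCV 4.12 (cv2) and the standard library are available. Lean on these libraries where they do the work, as an engineer would, in place of code of your own. Each camera call takes 0.05 s, during which the arm holds its last target.

TASK

Stack the dough tubs for the bake: the red-lidded tub in the middle of the cooling rack with the yellow-lidded one squarely on top of it, and the blue-lidded tub in the middle of the baking tray with the green-lidded one squarely on top of that. Stand the kitchen timer, button up, in the middle of the yellow lid. Keep the tubs and the timer upright all the way, and leave the salt jar where it is.

Things in the scene. Friction and masses are not known exactly. Their poses are not given: they have to be found in the camera images.
- tub_red: small square snap-lid tub of dough, white with a red lid; 62 x 62 mm, 48 mm high with its flat lid, straight-sided, about 160 g, rigid. Origin: centre of the underside; z up, x and y along the sides. Starts upright on the counter, turned by up to 0.3 rad
- tub_yellow: small square snap-lid tub of dough, white with a yellow lid; 62 x 62 mm, 48 mm high with its flat lid, straight-sided, about 160 g, rigid. Origin: centre of the underside; z up, x and y along the sides. Starts upright on the counter, turned by up to 0.3 rad
- tub_blue: small square snap-lid tub of dough, white with a blue lid; 62 x 62 mm, 48 mm high with its flat lid, straight-sided, about 160 g, rigid. Origin: centre of the underside; z up, x and y along the sides. Starts upright on the counter, turned by up to 0.3 rad
- tub_green: small square snap-lid tub of dough, white with a green lid; 62 x 62 mm, 48 mm high with its flat lid, straight-sided, about 160 g, rigid. Origin: centre of the underside; z up, x and y along the sides. Starts upright on the counter, turned by up to 0.3 rad
- timer: kitchen timer: flat black square block 56 x 56 mm, 26 mm high, with a round orange press button (20 mm across, 5 mm proud) and a pale display on top; about 90 g. Origin: centre of the underside; z up, towards the button; x and y along the sides. Starts button up on the counter, turned by up to 0.3 rad
- rack: steel wire cooling rack, fixed to the counter, 235 mm (its x) by 185 mm (its y), wires 22 mm apart; things stand on its wires 22 mm above the counter. Origin: under its middle, at counter height; z up
- tray: dark steel baking tray, fixed to the counter, 230 mm (its x) by 180 mm (its y), with a rim 14 mm high and 4 mm thick; its flat floor is 4 mm above the counter. Origin: under its middle, at counter height; z up
- salt_jar: bystander: round glass salt jar with a wooden cap, 52 mm across, 70 mm high, standing among the tubs. Origin: centre of the underside
Not all that is in view belongs to the job. What is shaped like the tub_yellow but pink is not meant.

How it is judged:
At the end, for the whole second after the job is handed in: Red on rack, blue on tray, within 20 mm of the middle; yellow on red, green on blue, within 10 mm of centre and 0.2 rad of parallel (quarter turns allowed); timer button up on yellow within 12 mm. Each seated to 4 mm in height, upright to 0.08 rad, let go, at rest (horizontal distance between tub_red and rack below 0.02 m and z of tub_red in the frame of rack between 0.018 and 0.026 m and horizontal distance between tub_blue and tray below 0.02 m and z of tub_blue in the frame of tray between 0 and 0.008 m and horizontal distance between tub_yellow and tub_red below 0.01 m and z of tub_yellow in the frame of tub_red between 0.044 and 0.052 m and (angle between the x axis of tub_yellow and the x axis of tub_red, either way round below 0.2 rad or angle between the x axis of tub_yellow and the y axis of tub_red, either way round below 0.2 rad) and horizontal distance between tub_green and tub_blue below 0.01 m and z of tub_green in the frame of tub_blue between 0.044 and 0.052 m and (angle between the x axis of tub_green and the x axis of tub_blue, either way round below 0.2 rad or angle between the x axis of tub_green and the y axis of tub_blue, either way round below 0.2 rad) and horizontal distance between timer and tub_yellow below 0.012 m and z of timer in the frame of tub_yellow between 0.044 and 0.052 m and angle between each of tub_red, tub_yellow, tub_blue, tub_green, timer's own z axis and vertical below 0.08 rad and linear speed of each of tub_red, tub_yellow, tub_blue, tub_green, timer below 0.02 m/s and angular speed of each of tub_red, tub_yellow, tub_blue, tub_green, timer below 0.2 rad/s); the robot touches nothing.
It fails at once if a tub or the timer is tipped by more than 0.5 rad (angle between any of tub_red, tub_yellow, tub_blue, tub_green, timer's own z axis and vertical above 0.5 rad).
It fails at once if the salt jar is moved by more than 25 mm, or tipped by more than 0.5 rad (distance of salt_jar from where it was at the start of the episode above 0.025 m or angle between salt_jar's own z axis and vertical above 0.5 rad).
It also fails if it takes over 128 s, if anything falls off the work surface, if the arm or the gripper's body presses on something with over 40 N, if the wrist force passes 120 N, or if a joint passes its speed limit or range.

## Working session

There is one attempt and no reset: what is moved stays moved. The work goes in short steps, Python scripts to look and compute and a tool call to move; the robot and the scene stay as the last step left them, time stands still between calls to the robot, and variables do not carry over. Pictures are saved under pics/ and viewed, and the job is handed in when it is done.

Besides the shell and the picture viewer there is one more tool, called as a command line: name --pt "numbers of a row" for each row, then --argument value for the rest. send_rows: Moves the arm, as the interface text tells. Its arguments: {"type":"object","properties":{"moves":{"type":"array","items":{"type":"array","items":{"type":"number","minimum":-1,"maximum":1}}},"claw":{"type":"number"}},"required":["moves"]}

```bash
ls; mkdir -p pics; python3 - <<'E'
from workcell import monitor,cams,order
import cv2,numpy as np
np.set_printoptions(precision=4,suppress=True)
o=monitor.get_obs()
for k,v in o.items(): print(k,np.array(v))
for n in("top","scene"):
    p,d=cams.camera(n); cv2.imwrite(f"pics/{n}0.png",p); np.save(f"{n}0_d.npy",d)
    i=cams.camera_info(n); print(n,i)
E
```

```text
pics
clock 0.0
joint_pos [ 1.108   0.2414  0.0038  1.3352 -0.      1.5708]
joint_vel [-0.0002  0.0001  0.0006  0.0009  0.0007  0.0008]
tau [ -0.0017 -37.232   25.2406   0.0169  -0.0001   0.    ]
eef_pos [0.2229 0.4468 0.2075]
tool_rot [ 0.2294  0.9733 -0.001  -0.0002]
ft_force [0.3187 1.0541 0.1116]
ft_torque [ 0.0493  0.0099 -0.002 ]
grip_width 0.08550115155219895
top {'intrinsics': array([[477.3182,   0.    , 276.1919],
       [  0.    , 477.3182, 207.4252],
       [  0.    ,   0.    ,   1.    ]]), 'T': array([[ 0.0176,  0.9946, -0.1027,  0.412 ],
       [-0.9997,  0.019 ,  0.0129, -0.0024],
       [ 0.0148,  0.1025,  0.9946,  1.0893],
       [ 0.    ,  0.    ,  0.    ,  1.    ]])}
scene {'intrinsics': array([[380.0573,   0.    , 278.8298],
       [  0.    , 380.0573, 209.864 ],
       [  0.    ,   0.    ,   1.    ]]), 'T': array([[-0.8303, -0.4174,  0.3693,  0.8081],
       [ 0.5573, -0.6264,  0.545 ,  0.4036],
       [ 0.0039,  0.6583,  0.7527,  0.5899],
       [ 0.    ,  0.    ,  0.    ,  1.    ]])}
```

View pics/top0.png

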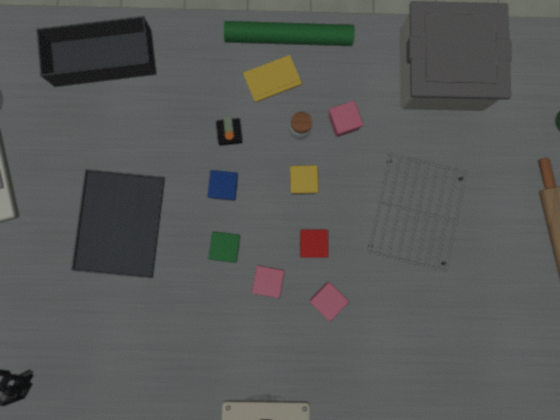

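View pics/scene0.png

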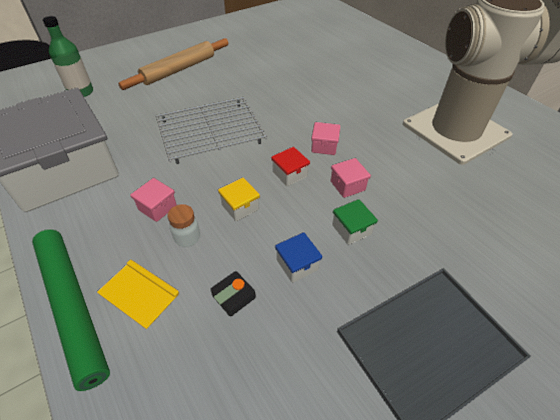

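The top view shows the tub lids at red (314,243), yellow (304,180), blue (223,185) and green (224,247). The timer is at (229,131), the salt jar at (301,124), the tray at (119,223) and the rack at (417,212). Three pink tubs, at (346,118), (268,282) and (329,301), are look-alikes. There are two yellow candidates. The one at (304,180) is a square tub with a lid. The one at (272,78) is a flat, oblong yellow pad, so it doesn't fit. I'll check this in an enlarged crop.

```bash
cat > h.py <<'E'
import cv2,numpy as np
np.set_printoptions(precision=4,suppress=True)
def ray(n,uv,z,cams):
    i=cams.camera_info(n);K=i["intrinsics"];T=i["T"]
    uv=np.atleast_2d(uv).astype(float)
    d=np.c_[(uv[:,0]-K[0,2])/K[0,0],-(uv[:,1]-K[1,2])/K[1,1],-np.ones(len(uv))]@T[:3,:3].T
    return T[:3,3]+d*((z-T[2,3])/d[:,2])[:,None]
H={"red":[(0,6),(174,180)],"yellow":[(20,32)],"blue":[(105,125)],"green":[(50,75)],"orange":[(7,16)],"pink":[(160,173)]}
def mask(p,c,s=110,v=60):
    h=cv2.cvtColor(p,cv2.COLOR_BGR2HSV);m=0
    for a,b in H[c]: m=m|cv2.inRange(h,(a,s,v),(b,255,255))
    return m
def blobs(p,c,amin=60,**k):
    cs,_=cv2.findContours(mask(p,c,**k),cv2.RETR_EXTERNAL,cv2.CHAIN_APPROX_NONE)
    return [q for q in cs if cv2.contourArea(q)>amin]
def rect(cont,z,n,cams):
    w=ray(n,cont[:,0,:],z,cams)[:,:2]
    r=cv2.minAreaRect((w*1000).astype(np.float32))
    a=np.deg2rad(r[2]); a=(a+np.pi/4)%(np.pi/2)-np.pi/4
    return np.array(r[0])/1000,np.array(r[1])/1000,a
E
python3 - <<'E'
from workcell import cams
from h import *
p=cv2.imread("pics/top0.png")
for c in("red","yellow","blue","green","pink"):
    for q in blobs(p,c):
        print(c,q[:,0].mean(0),*rect(q,0.048,"top",cams))
for q in blobs(p,"orange",20): print("button",q[:,0].mean(0),ray("top",q[:,0].mean(0),0.031,cams))
h=cv2.cvtColor(p,cv2.COLOR_BGR2HSV)
for n,(u,v) in dict(red=(314,243),yel=(304,180),blue=(223,185),green=(224,247),tim=(222,124),tray=(119,223),jar=(301,121),counter=(250,220)).items(): print(n,h[v,u])
cv2.imwrite("pics/crop1.png",cv2.resize(p[60:320,190:370],None,fx=2.3,fy=2.3,interpolation=cv2.INTER_CUBIC))
cv2.imwrite("pics/crop2.png",cv2.resize(np.hstack([p[140:290,60:180],p[140:290,360:480]]),None,fx=3.2,fy=3.2,interpolation=cv2.INTER_CUBIC))
E
```

```text
red [313.7596 243.125 ] [ 0.4422 -0.0987] [0.059  0.0591] 0.012482239150093277
yellow [303.5784 178.951 ] [ 0.585  -0.0752] [0.0604 0.06  ] 0.019609221290903367
yellow [271.8912  78.2449] [ 0.8128 -0.0016] [0.0734 0.1142] 0.3997073565548357
blue [222.2376 184.703 ] [0.5678 0.1035] [0.0605 0.0601] -0.08077673849735678
green [223.65 246.55] [0.4319 0.0962] [0.058  0.0576] -0.1106090695542612
green [288.2947  31.7123] [ 0.9223 -0.0379] [0.2928 0.0418] -0.006568553670625921
button [546.662  173.2113] [[ 0.6109 -0.6274  0.031 ]]
button [228.5385 135.0769] [[0.6837 0.0945 0.031 ]]
button [301.     121.6667] [[ 0.7183 -0.0691  0.031 ]]
red [  0 183 127]
yel [ 24 154 141]
blue [110 181  96]
green [ 65 123  87]
tim [30 18 29]
tray [110  27  56]
jar [ 11 129  93]
counter [75  5 96]
```

View pics/crop1.png

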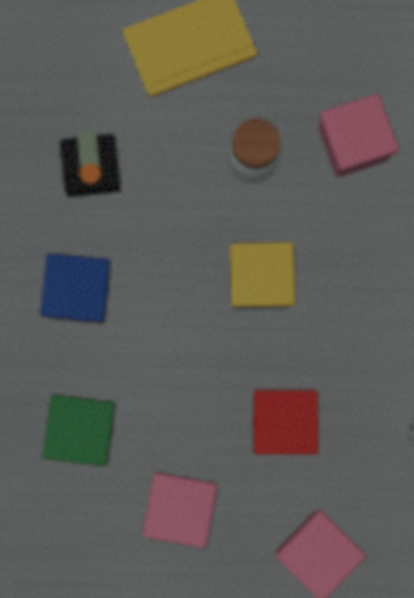

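View pics/crop2.png

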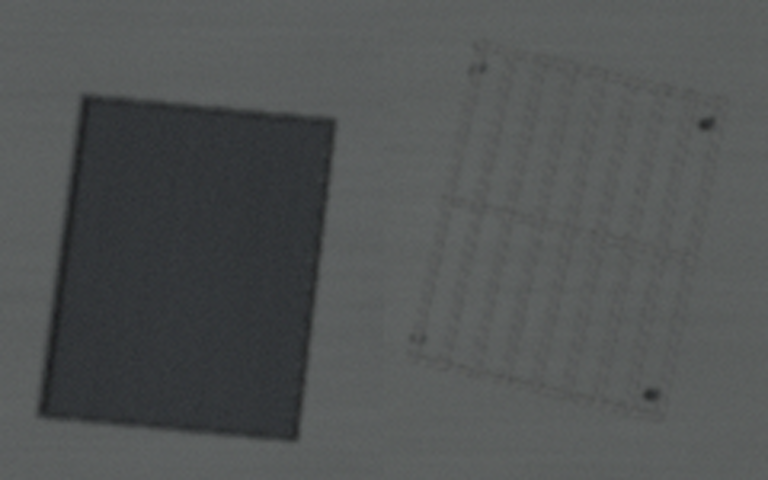

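The crop confirms it: the yellow lid at (304,180) is a square tub, and the other is an oblong pad. Next I'll measure the timer, rack and tray, and cross-check against depth and the scene camera.

```bash
python3 - <<'E'
from workcell import cams
from h import *
p=cv2.imread("pics/top0.png");d=np.load("top0_d.npy")
# timer
h=cv2.cvtColor(p,cv2.COLOR_BGR2HSV)
m=np.zeros(h.shape[:2],np.uint8);roi=(slice(105,155),slice(205,255))
m[roi]=cv2.inRange(h[roi],(0,0,0),(180,255,50))
q=np.vstack([c for c in cv2.findContours(m,0,cv2.CHAIN_APPROX_NONE)[0] if cv2.contourArea(c)>15])
hull=cv2.convexHull(q); print("timer@.026",*rect(hull,0.026,"top",cams)); print(cv2.boxPoints(cv2.minAreaRect(hull)))
def quad(n,px,z):
    w=ray(n,px,z,cams)[:,:2]; print(n,w.round(4).tolist(),"c",w.mean(0)); e=np.roll(w,-1,0)-w; print(" len",np.linalg.norm(e,axis=1),"ang",np.arctan2(e[:,1],e[:,0]))
quad("top",[(388.4,153.4),(467.5,171.3),(447.5,270.6),(368.1,251.6)],0.021)
quad("top",[(85.9,170),(164.7,177.5),(153.1,277.2),(72.5,269.7)],0.014)
# depth
i=cams.camera_info("top");K=i["intrinsics"];T=i["T"]
vv,uu=np.mgrid[:420,:560]
P=np.stack([(uu-K[0,2])/K[0,0]*d,-(vv-K[1,2])/K[1,1]*d,-d],-1)@T[:3,:3].T+T[:3,3]
print("counter z",np.median(P[200:240,245:280,2]),P[200:240,245:280,2].std())
for n,(u,v) in dict(red=(314,243),yel=(304,180),blue=(223,185),green=(224,247),tim=(222,124),jar=(301,121)).items():
    R=P[v-30:v+30,u-30:u+30].reshape(-1,3); t=0.018 if n=="tim" else 0.035
    if n=="jar":t=.06
    c0=P[v,u]
    R=R[(R[:,2]>t)&(np.linalg.norm(R[:,:2]-c0[:2],axis=1)<0.055)]
    r=cv2.minAreaRect((R[:,:2]*1000).astype(np.float32)); print(n,np.median(R[:,2]),len(R),r)
s=cv2.imread("pics/scene0.png")
for c in("red","yellow","blue","green"):
  for q in blobs(s,c,200):
    print("scene",c,q[:,0].mean(0),*rect(q,0.048,"scene",cams))
for q in blobs(s,"orange",20): print("sc button",q[:,0].mean(0),ray("scene",q[:,0].mean(0),0.031,cams))
cv2.imwrite("pics/crop3.png",cv2.resize(s[90:170,145:280],None,fx=5,fy=5,interpolation=cv2.INTER_CUBIC))
E
```

```text
timer@.026 [0.6933 0.0947] [0.0573 0.0539] 0.12262144074338832
[[215.7426 120.4258]
 [239.3069 118.0693]
 [241.7624 142.6238]
 [218.198  144.9802]]
top [[0.6513, -0.2705], [0.6135, -0.4513], [0.3879, -0.4011], [0.427, -0.2235]] c [ 0.5199 -0.3366]
 len [0.1847 0.2311 0.1819 0.2292] ang [-1.7768  2.9225  1.3542 -0.2066]
top [[0.6002, 0.417], [0.5865, 0.2381], [0.3619, 0.2545], [0.3754, 0.4336]] c [0.481  0.3358]
 len [0.1795 0.2252 0.1796 0.2254] ang [-1.6469  3.0687  1.4958 -0.0733]
counter z -0.0012953816540316465 0.07695445318195983
red 0.046499992087183584 830 ((443.46441650390625, -100.17804718017578), (61.41508102416992, 61.681270599365234), 0.832228422164917)
yel 0.046579902142736884 778 ((585.0579833984375, -76.42048645019531), (62.0003662109375, 62.105743408203125), 3.4993090629577637)
blue 0.04669224255833537 786 ((568.5781860351562, 103.32893371582031), (62.29171371459961, 61.988983154296875), 85.64827728271484)
green 0.04643003668946788 806 ((431.8293762207031, 96.00361633300781), (61.874420166015625, 61.75809860229492), 84.13831329345703)
tim 0.025000795458528846 600 ((69
[... 347 characters left out ...]
8253 0.0299] [0.0739 0.1142] 0.4010066129821446
scene yellow [238.9167 193.7396] [ 0.5832 -0.0668] [0.0635 0.0742] 0.03503361782388337
scene blue [298.4071 252.7257] [0.5678 0.1114] [0.0688 0.0618] -0.0756040807120959
scene green [ 69.0739 310.3835] [ 0.9233 -0.0236] [0.3193 0.0457] -0.008058858616633913
scene green [355.05 216.84] [0.4322 0.1046] [0.0684 0.0629] -0.10864352351172801
scene green [60.717  46.7358] [ 0.7233 -0.9167] [0.2819 0.074 ] -0.05977185434768373
sc button [238.     283.5882] [[0.6817 0.0969 0.031 ]]
sc button [180.7042 215.8732] [[ 0.6996 -0.0931  0.031 ]]
sc button [176.8271  62.2738] [[ 0.4619 -0.6487  0.031 ]]
sc button [247.7232   3.2679] [[ 0.061  -0.9133  0.031 ]]
```

View pics/crop3.png

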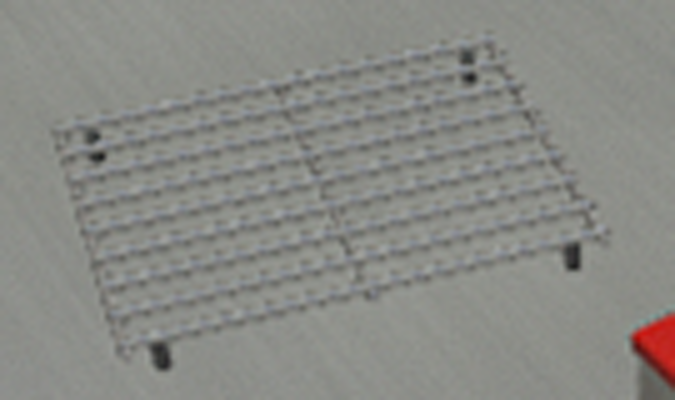

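send_rows --pt "0 0 0 -0.93" --pt "0 0 0 -0.93" --pt "0 0 0 -0.93" --pt "0 0 0 -0.93" --pt "0 0 0 -0.93" --pt "0 0 0 0" --pt "0 0 0 0" --claw 1

```text
clock: 0.8
eef_pos: [0.2231, 0.4472, 0.2081]
tool_rot: [-0.0, 1.0, -0.0, -0.0]
ft_force: [-0.4, -0.1, 0.1]
grip_width: 0.0854
```

```bash
cat > st.py <<'E'
from workcell import monitor
import numpy as np,sys
from scipy.spatial.transform import Rotation as R
np.set_printoptions(precision=4,suppress=True)
o=monitor.get_obs();M=R.from_quat(o["tool_rot"]).as_matrix();p=np.array(o["eef_pos"])
print("t",o["clock"],"p",p,"yang-90deg",np.arctan2(M[1,1],M[0,1])-np.pi/2,"tilt",np.arccos(-M[2,2]),"F",np.array(o["ft_force"]),"w",o["grip_width"]);print("q",np.array(o["joint_pos"]))
if len(sys.argv)>3:
    t=np.array(list(map(float,sys.argv[1:4]))); print("tool shift to target",M.T@(t-p), "norm",np.linalg.norm(t-p))
E
python3 st.py 0.4425 -0.0995 0.2
```

```text
t 0.8 p [0.2231 0.4472 0.2081] yang-90deg 0.0002960343389153408 tilt 0.0008103385412866824 F [-0.4001 -0.1295  0.0696] w 0.0854274731104339
q [1.108  0.2409 0.0045 1.3352 0.     1.1077]
tool shift to target [-0.2192 -0.5467  0.0084] norm 0.5891163204549806
```

send_rows --pt "-0.0157 -0.03905 0 0" --pt "-0.0157 -0.03905 0 0" --pt "-0.0157 -0.03905 0 0" --pt "-0.0157 -0.03905 0 0" --pt "-0.0157 -0.03905 0 0" --pt "-0.0157 -0.03905 0 0" --pt "-0.0157 -0.03905 0 0" --pt "-0.0157 -0.03905 0 0" --pt "-0.0157 -0.03905 0 0" --pt "-0.0157 -0.03905 0 0" --pt "-0.0157 -0.03905 0 0" --pt "-0.0157 -0.03905 0 0" --pt "-0.0157 -0.03905 0 0" --pt "-0.0157 -0.03905 0 0" --pt "0 0 0 -0.1" --pt "0 0 0 0" --pt "0 0 0 0"

```text
clock: 2.5
eef_pos: [0.4437, -0.0981, 0.2082]
tool_rot: [-0.006, 1.0, 0.0, -0.0]
ft_force: [0.0, -0.2, -0.4]
grip_width: 0.0854
```

```bash
python3 st.py 0.443 -0.0995 0.008
```

```text
t 2.5 p [ 0.4437 -0.0981  0.2082] yang-90deg 0.011933939733606236 tilt 0.0010452863585671591 F [ 0.0282 -0.1549 -0.3571] w 0.0854244608901828
q [-0.2179  0.1514 -0.1073  1.3132  0.0003 -0.2298]
tool shift to target [ 0.0005 -0.0015  0.2002] norm 0.20020435078797663
```

send_rows --pt "0 -0.0015 0.036 0" --pt "0 0 0.036 0" --pt "0 0 0.036 0" --pt "0 0 0.036 0" --pt "0 0 0.026 0" --pt "0 0 0.015 0" --pt "0 0 0.01 0" --pt "0 0 0.005 0" --pt "0 0 0 0" --pt "0 0 0 0"

```text
clock: 3.5
eef_pos: [0.445, -0.1002, 0.0092]
tool_rot: [-0.006, 1.0, -0.0, 0.001]
ft_force: [-0.3, -0.5, 0.5]
grip_width: 0.0856
```

```bash
python3 st.py 0.443 -0.0995 0.008
```

```text
t 3.5 p [ 0.445  -0.1002  0.0092] yang-90deg 0.012600871537569391 tilt 0.0016527306132244769 F [-0.2909 -0.5322  0.4592] w 0.08556774184872536
q [-0.2215  0.3501 -0.421   0.7981  0.     -0.2341]
tool shift to target [0.002  0.0007 0.0012] norm 0.002483961786014942
```

send_rows --pt "0.001 0 0.001 0" --pt "0 0 0 0" --pt "0 0 0 0" --pt "0 0 0 0" --pt "0 0 0 0" --pt "0 0 0 0" --pt "0 0 0 0" --pt "0 0 0 0" --claw -1

```text
clock: 4.3
eef_pos: [0.4439, -0.1003, 0.0085]
tool_rot: [-0.006, 1.0, 0.0, 0.001]
ft_force: [-1.8, 0.5, 5.1]
grip_width: 0.0603
```

```bash
python3 st.py 0.443 -0.0995 0.15
```

```text
t 4.3 p [ 0.4439 -0.1003  0.0085] yang-90deg 0.012046737671007834 tilt 0.0018307678068266288 F [-1.8095  0.5035  5.0691] w 0.06025612559666785
q [-0.2227  0.3495 -0.4245  0.795   0.0006 -0.2348]
tool shift to target [ 0.0007  0.0009 -0.1415] norm 0.14150082392304192
```

send_rows --pt "0 0 -0.01 0" --pt "0 0 -0.03 0" --pt "0 0 -0.03 0" --pt "-0.0095 -0.0295 -0.03 0" --pt "-0.0095 -0.0295 0 0" --pt "-0.0095 -0.0295 0 0" --pt "-0.0095 -0.0295 0 0" --pt "-0.0095 -0.0295 0 0" --pt "-0.0095 -0.0295 0 0" --pt "-0.0095 -0.0295 0 0" --pt "-0.0095 -0.0295 0 0" --pt "0 0 0 0" --pt "0 0 0 0"

```text
clock: 5.6
eef_pos: [0.5215, -0.3357, 0.107]
tool_rot: [-0.005, 1.0, 0.001, -0.001]
ft_force: [-0.2, 1.0, -1.9]
grip_width: 0.0604
```

```bash
python3 st.py 0.521 -0.3366 0.032; python3 - <<'E'
from workcell import cams
from h import *
px=[(156.4,117),(243,98),(266,137),(169.4,160.4)]
w=ray("scene",px,0.021,cams)[:,:2];print(w,w.mean(0))
E
```

```text
t 5.6 p [ 0.5215 -0.3357  0.107 ] yang-90deg 0.010845780059969501 tilt 0.0015441205121833085 F [-0.2307  1.0334 -1.9181] w 0.06043366463288847
q [-0.572   0.5352  0.1758  1.2129  0.0002 -0.5829]
tool shift to target [ 0.0004 -0.001   0.075 ] norm 0.07503871003915315
[[ 0.6126 -0.4382]
 [ 0.3871 -0.3917]
 [ 0.4256 -0.2173]
 [ 0.6509 -0.2665]] [ 0.5191 -0.3284]
```

send_rows --pt "0 0.002 0.025 0" --pt "0 0 0.025 0" --pt "0 0 0.015 0" --pt "0 0 0.005 0" --pt "0 0 0.003 0" --pt "0 0 0 0" --pt "0 0 0 0"

```text
clock: 6.3
eef_pos: [0.5228, -0.3336, 0.0357]
tool_rot: [-0.006, 1.0, -0.001, 0.001]
ft_force: [0.3, -0.2, -1.8]
grip_width: 0.0603
```

```bash
python3 st.py 0.521 -0.334 0.0305
```

```text
t 6.3 p [ 0.5228 -0.3336  0.0357] yang-90deg 0.012447789390657604 tilt 0.002014481426752382 F [ 0.3088 -0.2479 -1.7582] w 0.06031283378484053
q [-0.5679  0.5918  0.0745  1.0514  0.0001 -0.5804]
tool shift to target [ 0.0019 -0.0004  0.0052] norm 0.005505977190271696
```

send_rows --pt "0 0 0.002 0" --pt "0 0 0.001 0" --pt "0 0 0.001 0" --pt "0 0 0.001 0" --pt "0 0 0 0" --pt "0 0 0 0"

```text
clock: 6.9
eef_pos: [0.5222, -0.3335, 0.0305]
tool_rot: [-0.006, 1.0, -0.0, 0.0]
ft_force: [-2.3, 0.6, 5.4]
grip_width: 0.0602
```

```bash
python3 st.py 0.521 -0.334 0.0305
```

```text
t 6.9 p [ 0.5222 -0.3335  0.0305] yang-90deg 0.01212233003576313 tilt 0.0008560481548264885 F [-2.2963  0.6461  5.3781] w 0.06018169956237306
q [-0.5683  0.5968  0.0684  1.0415  0.     -0.5805]
tool shift to target [ 0.0013 -0.0005  0.    ] norm 0.0013400379347650543
```

send_rows --pt "0 0 0 0" --pt "0 0 0 0" --pt "0 0 0 0" --pt "0 0 0 0" --pt "0 0 0 0" --pt "0 0 0 0" --pt "0 0 -0.02 0" --pt "0 0 -0.035 0" --pt "0 0 -0.035 0" --pt "0 0 -0.035 0" --pt "0 0 -0.035 0" --pt "-0.009 0.0369 0 0" --pt "-0.009 0.0369 0 0" --pt "-0.009 0.0369 0 0" --pt "-0.009 0.0369 0 0" --pt "-0.009 0.0369 0 0" --pt "-0.009 0.0369 0 0" --pt "-0.009 0.0369 0 0.1" --pt "0 0 0 0" --pt "0 0 0 0" --claw 1

```text
clock: 8.9
eef_pos: [0.582, -0.0734, 0.1893]
tool_rot: [-0.002, 1.0, -0.0, -0.0]
ft_force: [-0.1, 0.3, -0.4]
grip_width: 0.0852
```

```bash
python3 st.py 0.585 -0.0758 0.008; python3 - <<'E'
from workcell import cams
from h import *
p,d=cams.camera("top");cv2.imwrite("pics/top1.png",p)
for q in blobs(p,"red"): print(q[:,0].mean(0),*rect(q,0.070,"top",cams))
s,_=cams.camera("scene");cv2.imwrite("pics/scene1.png",s)
E
```

```text
t 8.9 p [ 0.582  -0.0734  0.1893] yang-90deg 0.004513320171145807 tilt 0.0004575063470187762 F [-0.0917  0.2979 -0.3801] w 0.08521747872572621
q [-0.1252  0.4223  0.2129  1.3616 -0.0004 -0.1297]
tool shift to target [-0.003  -0.0023  0.1813] norm 0.18138735208642287
[423.3113 208.5   ] [ 0.5211 -0.3316] [0.0585 0.0639] 0.01866883622345572
```

View pics/scene1.png

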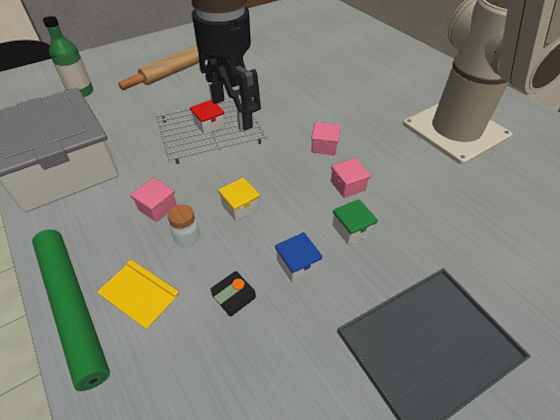

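View pics/top1.png

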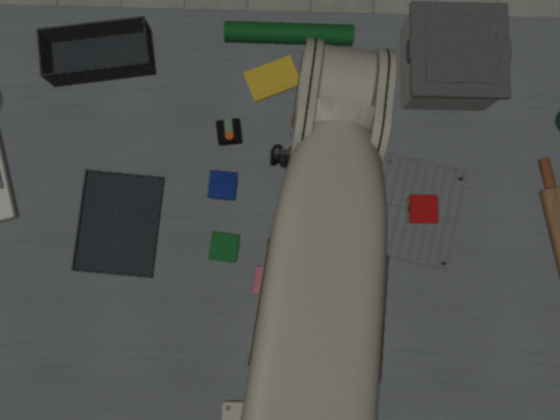

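The red tub stands upright on the rack at top (424,209), close to the middle. Next is the yellow tub.

send_rows --pt "-0.003 -0.0023 0.03 -0.2" --pt "0 0 0.035 0" --pt "0 0 0.035 0" --pt "0 0 0.035 0" --pt "0 0 0.025 0" --pt "0 0 0.015 0" --pt "0 0 0.005 0" --pt "0 0 0.001 0" --pt "0 0 0 0" --pt "0 0 0 0"

```text
clock: 10.0
eef_pos: [0.5861, -0.0771, 0.0098]
tool_rot: [-0.011, 1.0, -0.0, 0.001]
ft_force: [-0.7, 0.3, 0.0]
grip_width: 0.0851
```

send_rows --pt "0 0 0 0" --pt "0 0 0 0" --pt "0 0 0 0" --pt "0 0 0 0" --pt "0 0 0 0" --pt "0 0 0 0" --pt "0 0 0 0" --claw -1

```text
clock: 10.7
eef_pos: [0.5861, -0.0766, 0.0098]
tool_rot: [-0.011, 1.0, -0.0, 0.001]
ft_force: [-1.5, 0.1, 5.5]
grip_width: 0.0605
```

```bash
python3 st.py 0.5218 -0.333 0.13
```

```text
t 10.7 p [ 0.5861 -0.0766  0.0098] yang-90deg 0.02237073077912255 tilt 0.002667415586105017 F [-1.4618  0.0565  5.4974] w 0.06049719171260001
q [-0.1301  0.568  -0.0458  0.9543  0.0001 -0.1525]
tool shift to target [ 0.0697 -0.2549 -0.1203] norm 0.2903491324188181
```

send_rows --pt "0 0 -0.01 0" --pt "0 0 -0.03 0" --pt "0 0 -0.035 0" --pt "0 0 -0.035 0" --pt "0.0087 -0.0319 -0.01 0" --pt "0.0087 -0.0319 0 0" --pt "0.0087 -0.0319 0 0" --pt "0.0087 -0.0319 0 0" --pt "0.0087 -0.0319 0 0" --pt "0.0087 -0.0319 0 0" --pt "0.0087 -0.0319 0 0" --pt "0.0087 -0.0319 0 0" --pt "0 0 0 0" --pt "0 0 0 0" --pt "0 0 0 0"

```text
clock: 12.2
eef_pos: [0.5209, -0.3324, 0.1282]
tool_rot: [-0.011, 1.0, 0.0, -0.0]
ft_force: [0.0, 0.9, -1.8]
grip_width: 0.06
```

```bash
python3 st.py 0.5217 -0.3332 0.0798
```

```text
t 12.2 p [ 0.5209 -0.3324  0.1282] yang-90deg 0.022870979460703156 tilt 0.001141023655256897 F [ 0.0344  0.9441 -1.7915] w 0.05996310267436396
q [-0.5682  0.5168  0.202   1.2571  0.0004 -0.591 ]
tool shift to target [-0.0008 -0.0009  0.0484] norm 0.04843085845144358
```

send_rows --pt "-0.0005 -0.0008 0.02 0" --pt "0 0 0.015 0" --pt "0 0 0.006 0" --pt "0 0 0.003 0" --pt "0 0 0.001 0" --pt "0 0 0 0" --pt "0 0 0 0"

```text
clock: 12.9
eef_pos: [0.5221, -0.3343, 0.0842]
tool_rot: [-0.011, 1.0, -0.0, 0.001]
ft_force: [0.8, -0.5, -0.9]
grip_width: 0.0604
```

```bash
python3 st.py 0.5217 -0.3332 0.0798
```

```text
t 12.9 p [ 0.5221 -0.3343  0.0842] yang-90deg 0.022367855045424268 tilt 0.0014967704917661312 F [ 0.8347 -0.5168 -0.9041] w 0.06038148893091492
q [-0.5695  0.5491  0.1371  1.1572 -0.     -0.5919]
tool shift to target [0.0004 0.0011 0.0044] norm 0.004598091422930577
```

send_rows --pt "0 0.0008 0.002 0" --pt "0 0 0.001 0" --pt "0 0 0.001 0" --pt "0 0 0.0005 0" --pt "0 0 0 0" --pt "0 0 0 0"

```text
clock: 13.5
eef_pos: [0.5217, -0.3333, 0.0798]
tool_rot: [-0.011, 1.0, -0.0, 0.0]
ft_force: [-2.1, 1.7, 5.7]
grip_width: 0.0603
```

```bash
python3 st.py 0.5217 -0.3332 0.0798
```

```text
t 13.5 p [ 0.5217 -0.3333  0.0798] yang-90deg 0.022210907159909032 tilt 0.0009329792909964949 F [-2.0585  1.7353  5.7393] w 0.06032406192042406
q [-0.5687  0.5515  0.1289  1.1473  0.0002 -0.5909]
tool shift to target [0.     0.0001 0.    ] norm 0.0001430602785572474
```

send_rows --pt "0 0 0 0" --pt "0 0 0 0" --pt "0 0 0 0" --pt "0 0 0 0" --pt "0 0 0 0" --pt "0 0 0 0" --pt "0 0 -0.02 0" --pt "0 0 -0.035 0" --pt "0 0 -0.035 0" --pt "0 0 -0.035 0" --claw 1

```text
clock: 14.5
eef_pos: [0.5213, -0.3332, 0.2051]
tool_rot: [-0.011, 1.0, 0.0, -0.0]
ft_force: [0.9, 0.1, 0.4]
grip_width: 0.0855
```

send_rows --pt "-0.0153 0.0353 0 0" --pt "-0.0153 0.0353 0 0" --pt "-0.0153 0.0353 0 0" --pt "-0.0153 0.0353 0 0" --pt "-0.0153 0.0353 0 0" --pt "-0.0153 0.0353 0 0" --pt "-0.0153 0.0353 0 0" --pt "-0.0153 0.0353 0 0" --pt "-0.0153 0.0353 0 0" --pt "-0.0153 0.0353 0 0" --pt "-0.0153 0.0353 0 0" --pt "-0.0153 0.0353 0 0" --pt "0 0 0 -0.93" --pt "0 0 0 0" --pt "0 0 0 0"

```text
clock: 16.0
eef_pos: [0.6955, 0.094, 0.2037]
tool_rot: [-0.057, 0.998, -0.0, -0.0]
ft_force: [-0.5, 0.1, 0.6]
grip_width: 0.0857
```

```bash
python3 st.py 0.696 0.095 0.0; python3 - <<'E'
from workcell import cams
from h import *
p,d=cams.camera("top");cv2.imwrite("pics/top2.png",p)
for c,z in(("red",.07),("yellow",.118)):
  for q in blobs(p,c): print(c,q[:,0].mean(0),*rect(q,z,"top",cams))
s,_=cams.camera("scene");cv2.imwrite("pics/scene2.png",s)
cv2.imwrite("pics/c2.png",np.hstack([cv2.resize(s[80:180,140:290],None,fx=2.7,fy=2.7),cv2.resize(p[140:280,340:480],(390,270))[:, :390]]))
E
```

```text
t 16.0 p [0.6955 0.094  0.2037] yang-90deg 0.11322427362814103 tilt 0.0005457774732363168 F [-0.5409  0.1236  0.6442] w 0.0856925283260125
q [ 0.1344  0.6812  0.6802  1.5703 -0.0002  0.0212]
tool shift to target [-0.0007  0.001   0.2037] norm 0.20371574593417532
yellow [430.8393 206.4821] [ 0.5204 -0.3321] [0.06   0.0639] 0.019606196106352503
yellow [273.8333  79.3667] [ 0.7859 -0.0017] [0.0685 0.1066] 0.3997072566862949
```

View pics/c2.png

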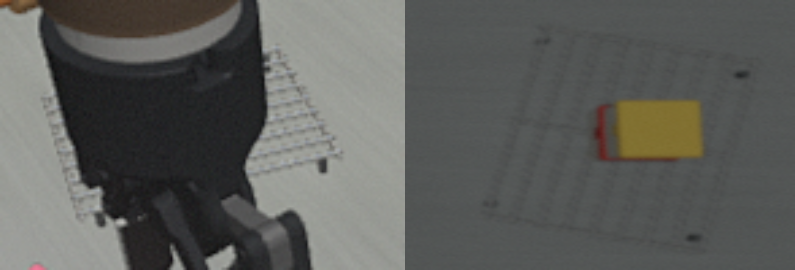

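View pics/scene2.png

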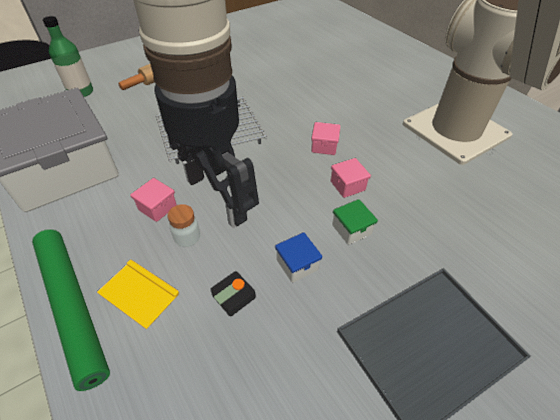

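Yellow measures within 1 mm of where red was measured, so the stack is square. Now the timer.

send_rows --pt "-0.0005 0.001 0.03 0" --pt "0 0 0.035 0" --pt "0 0 0.035 0" --pt "0 0 0.035 0" --pt "0 0 0.03 0" --pt "0 0 0.02 0" --pt "0 0 0.01 0" --pt "0 0 0.005 0" --pt "0 0 0 0" --pt "0 0 0 0"

```text
clock: 17.1
eef_pos: [0.6973, 0.0953, 0.0056]
tool_rot: [-0.057, 0.998, 0.0, 0.001]
ft_force: [0.1, -0.4, -0.3]
grip_width: 0.0855
```

```bash
python3 st.py 0.696 0.095 0.001
```

```text
t 17.1 p [0.6973 0.0953 0.0056] yang-90deg 0.11472338843679686 tilt 0.0027810423077949988 F [ 0.0504 -0.4202 -0.2998] w 0.08551176365997658
q [0.1358 0.7749 0.3342 1.1273 0.     0.0211]
tool shift to target [ 0.0013 -0.0001  0.0046] norm 0.0047987735061872415
```

send_rows --pt "0.001 0 0.0035 0" --pt "0 0 0 0" --pt "0 0 0 0" --pt "0 0 0 0" --pt "0 0 0 0" --pt "0 0 0 0" --pt "0 0 0 0" --pt "0 0 0 0" --pt "0 0 0 0" --claw -1

```text
clock: 18.0
eef_pos: [0.6975, 0.0964, 0.0037]
tool_rot: [-0.058, 0.998, 0.001, 0.003]
ft_force: [-0.1, 2.1, 7.9]
grip_width: 0.0102
```

```bash
python3 st.py 0.5217 -0.333 0.2; python3 - <<'E'
from workcell import cams
from h import *
s,_=cams.camera("scene");cv2.imwrite("pics/s3.png",cv2.resize(s[180:340,160:340],None,fx=3,fy=3))
E
```

```text
t 18.0 p [0.6975 0.0964 0.0037] yang-90deg 0.1157542446931823 tilt 0.006234247931717204 F [-0.1106  2.1478  7.8734] w 0.010215726766741682
q [0.1368 0.7744 0.328  1.1182 0.0012 0.021 ]
tool shift to target [ 0.223  -0.406  -0.1982] norm 0.5037721966565845
```

View pics/s3.png

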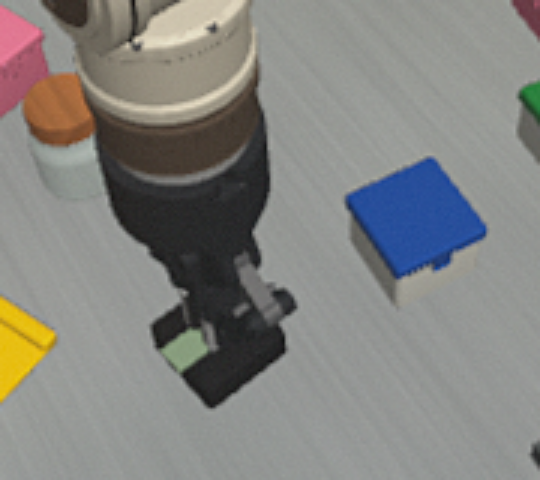

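The width of 10 mm means this isn't a clean grip: the pads met the timer too high and folded over. I'll open and check whether the timer moved.

send_rows --pt "0 0 0 0" --pt "0 0 0 0" --pt "0 0 0 0" --pt "0 0 0 0" --pt "0 0 0 0" --pt "0 0 0 0" --pt "0 0 0 0" --pt "0 0 0 0" --claw 1

```text
clock: 18.85
eef_pos: [0.695, 0.0951, 0.0002]
tool_rot: [-0.058, 0.998, -0.0, -0.0]
ft_force: [-1.3, 0.3, 0.3]
grip_width: 0.0855
```

```bash
python3 st.py 0.696 0.095 -0.003; python3 - <<'E'
from workcell import cams
from h import *
s,_=cams.camera("scene");cv2.imwrite("pics/s4.png",cv2.resize(s[200:340,170:310],None,fx=4.2,fy=4.2,interpolation=cv2.INTER_CUBIC))
E
```

```text
t 18.85 p [0.695  0.0951 0.0002] yang-90deg 0.11514781231066662 tilt 0.000308208853457516 F [-1.2688  0.3115  0.3413] w 0.08552516736088892
q [0.1361 0.7778 0.3248 1.1181 0.     0.0209]
tool shift to target [-0.001  -0.0003  0.0032] norm 0.00339854674604216
```

View pics/s4.png

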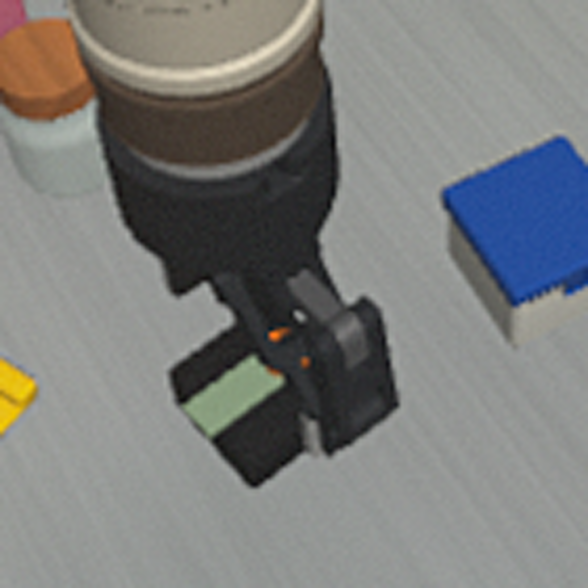

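send_rows --pt "0 0 0.004 0" --pt "0 0 0 0" --pt "0 0 0 0"

```text
clock: 19.2
eef_pos: [0.6948, 0.0952, -0.004]
tool_rot: [-0.058, 0.998, -0.0, -0.0]
ft_force: [-0.7, 0.6, 0.4]
grip_width: 0.0854
```

send_rows --pt "0 0 0 0" --pt "0 0 0 0" --pt "0 0 0 0" --pt "0 0 0 0" --pt "0 0 0 0" --pt "0 0 0 0" --claw 0.22

```text
clock: 19.8
eef_pos: [0.6956, 0.0953, -0.0028]
tool_rot: [-0.058, 0.998, 0.0, 0.001]
ft_force: [-0.9, -0.0, 5.2]
grip_width: 0.0533
```

```bash
python3 st.py 0.5217 -0.333 0.2; python3 - <<'E'
from workcell import cams
from h import *
s,_=cams.camera("scene");cv2.imwrite("pics/s5.png",cv2.resize(s[200:340,170:310],None,fx=4.2,fy=4.2,interpolation=cv2.INTER_CUBIC))
E
```

```text
t 19.8 p [ 0.6956  0.0953 -0.0028] yang-90deg 0.11525076801177025 tilt 0.001269157895054639 F [-0.8891 -0.0216  5.2388] w 0.05330269414890789
q [ 0.1362  0.7804  0.3214  1.1105 -0.      0.0209]
tool shift to target [ 0.2217 -0.4055 -0.2031] norm 0.5047662163318827
```

View pics/s5.png

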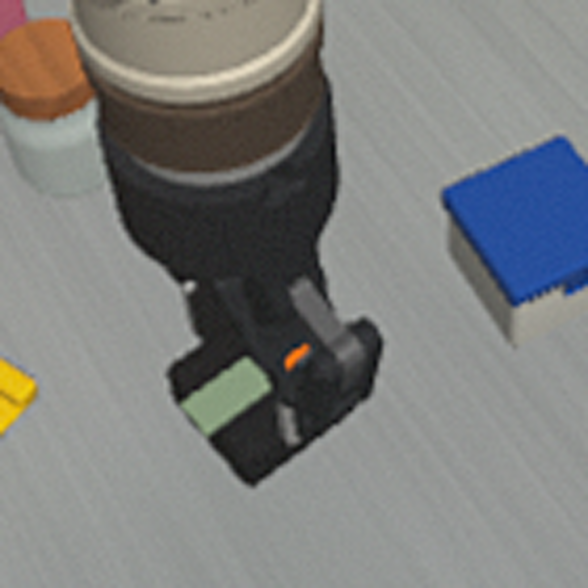

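send_rows --pt "0 0 -0.005 0" --pt "0 0 -0.01 0" --pt "0 0 -0.015 0" --pt "0 0 0 0" --pt "0 0 0 0"

```text
clock: 20.35
eef_pos: [0.6959, 0.0953, 0.0276]
tool_rot: [-0.058, 0.998, 0.0, 0.001]
ft_force: [0.2, -0.4, -0.9]
grip_width: 0.0529
```

```bash
python3 st.py 0.5217 -0.333 0.2; python3 - <<'E'
from workcell import cams
from h import *
s,_=cams.camera("scene");cv2.imwrite("pics/s6.png",cv2.resize(s[200:340,170:310],None,fx=4.2,fy=4.2,interpolation=cv2.INTER_CUBIC))
E
```

```text
t 20.35 p [0.6959 0.0953 0.0276] yang-90deg 0.11522488001875719 tilt 0.0022140902201290445 F [ 0.2227 -0.4258 -0.8688] w 0.05288907329650892
q [ 0.1361  0.7542  0.3547  1.1692 -0.      0.0209]
tool shift to target [ 0.2219 -0.4055 -0.1729] norm 0.493494764614752
```

View pics/s6.png

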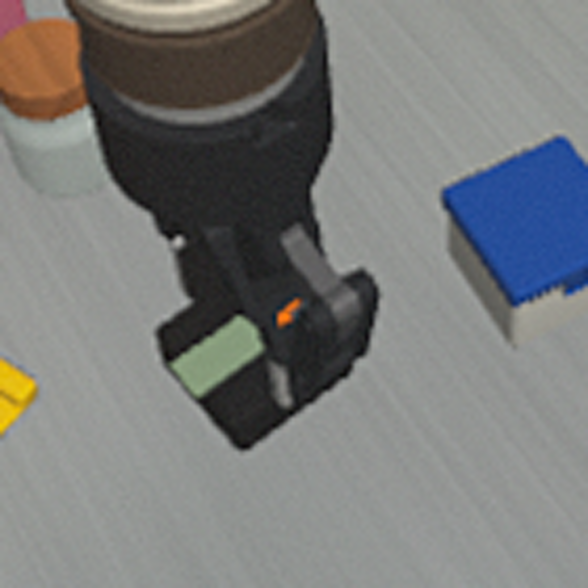

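The timer is lifted and level. I'll refine where it sits in the jaws from the first scene view, using its top corners.

```bash
python3 - <<'E'
from h import *
s=cv2.imread("pics/scene0.png");p=cv2.imread("pics/top0.png")
a=cv2.resize(s[260:330,195:275],None,fx=9,fy=9,interpolation=cv2.INTER_CUBIC)[:, :]
cv2.imwrite("pics/tz.png",cv2.resize(a[:600],(720,600)) if a.shape[0]<600 else a[:600,:])
b=cv2.resize(p[105:155,205:255],None,fx=11,fy=11,interpolation=cv2.INTER_CUBIC)
cv2.imwrite("pics/tz2.png",cv2.convertScaleAbs(b,alpha=1.8))
E
```

View pics/tz.png

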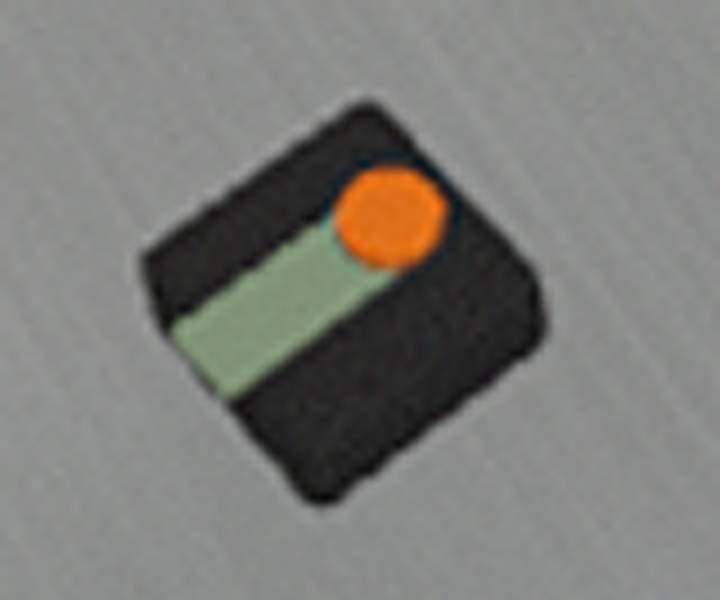

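View pics/tz2.png

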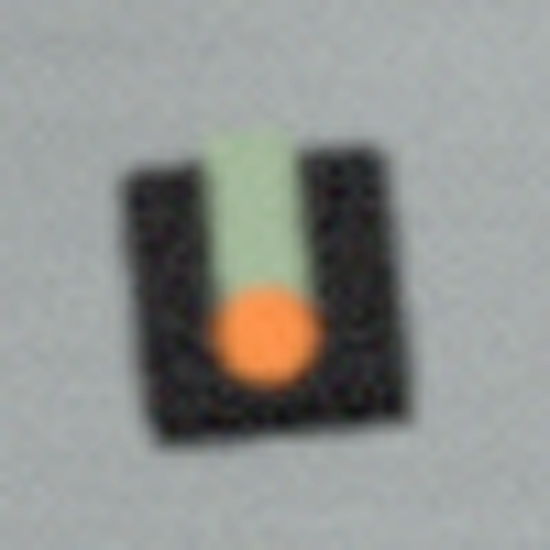

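```bash
python3 - <<'E'
from workcell import cams
from h import *
print(ray("top",[(205+264/11,105+270/11)],.026,cams), ray("scene",[(195+342/9,260+265/9)],.026,cams))
E
```

```text
[[0.6978 0.0943 0.026 ]] [[0.693  0.0991 0.026 ]]
```

send_rows --pt "0 0 -0.02 0" --pt "0 0 -0.035 0" --pt "0 0 -0.035 0" --pt "0 0 -0.035 0" --pt "0 0 -0.015 0" --pt "0.0185 -0.0338 0 0" --pt "0.0185 -0.0338 0 0" --pt "0.0185 -0.0338 0 0" --pt "0.0185 -0.0338 0 0" --pt "0.0185 -0.0338 0 0" --pt "0.0185 -0.0338 0 0" --pt "0.0185 -0.0338 0 0" --pt "0.0185 -0.0338 0 0" --pt "0.0185 -0.0338 0 0" --pt "0.0185 -0.0338 0 0" --pt "0.0185 -0.0338 0 0" --pt "0.0185 -0.0338 0 0" --pt "0 0 0 0.93" --pt "0 0 0 0" --pt "0 0 0 0"

```text
clock: 22.4
eef_pos: [0.5209, -0.3328, 0.1659]
tool_rot: [-0.012, 1.0, 0.0, -0.0]
ft_force: [-0.6, -0.3, -0.3]
grip_width: 0.0535
```

```bash
python3 st.py 0.5207 -0.333 0.115; python3 - <<'E'
from workcell import cams
from h import *
s,_=cams.camera("scene");cv2.imwrite("pics/s7.png",cv2.resize(s[20:180,120:300],None,fx=3.5,fy=3.5,interpolation=cv2.INTER_CUBIC))
E
```

```text
t 22.4 p [ 0.5209 -0.3328  0.1659] yang-90deg 0.0241399458161764 tilt 0.0011534976104559664 F [-0.5978 -0.2713 -0.2757] w 0.05350590513070054
q [-0.5686  0.4977  0.2703  1.3445  0.0002 -0.5928]
tool shift to target [ 0.0002 -0.0002  0.0509] norm 0.050877629092374976
```

View pics/s7.png

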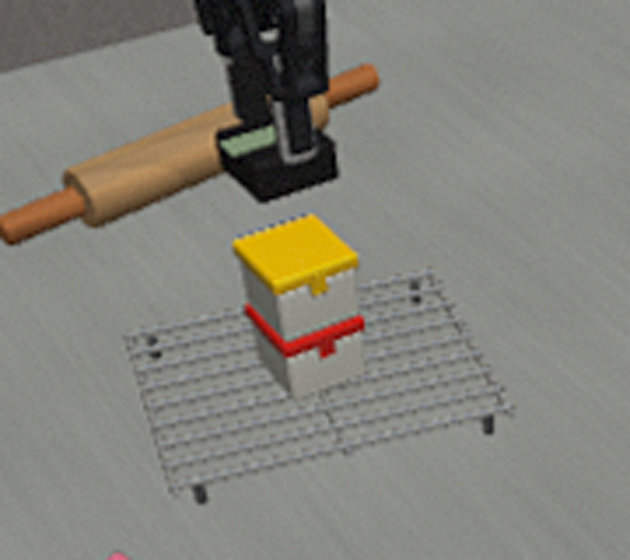

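send_rows --pt "0 0 0.02 0" --pt "0 0 0.018 0" --pt "0 0 0.006 0" --pt "0 0 0.002 0" --pt "0 0 0 0" --pt "0 0 0 0"

```text
clock: 23.05
eef_pos: [0.5219, -0.3334, 0.1215]
tool_rot: [-0.011, 1.0, -0.0, 0.001]
ft_force: [0.3, -0.3, -0.7]
grip_width: 0.0528
```

```bash
python3 st.py 0.5207 -0.333 0.115
```

```text
t 23.05 p [ 0.5219 -0.3334  0.1215] yang-90deg 0.022863698639932206 tilt 0.0017990179234731684 F [ 0.2804 -0.3357 -0.6688] w 0.05279969691746634
q [-0.5684  0.5212  0.1913  1.2391 -0.     -0.5913]
tool shift to target [0.0012 0.0004 0.0065] norm 0.006593868716152606
```

send_rows --pt "0.0003 0 0.002 0" --pt "0 0 0.002 0" --pt "0 0 0.001 0" --pt "0 0 0.001 0" --pt "0 0 0 0" --pt "0 0 0 0"

```text
clock: 23.65
eef_pos: [0.521, -0.3333, 0.1151]
tool_rot: [-0.011, 1.0, -0.0, 0.0]
ft_force: [-2.1, 0.9, 4.5]
grip_width: 0.0528
```

```bash
python3 st.py 0.5207 -0.333 0.115
```

```text
t 23.65 p [ 0.521  -0.3333  0.1151] yang-90deg 0.022222614466911317 tilt 0.0009252920145686697 F [-2.121   0.8552  4.4974] w 0.052763224896124145
q [-0.5692  0.5246  0.1799  1.2252  0.0001 -0.5914]
tool shift to target [0.0003 0.0003 0.0001] norm 0.0004982517955411485
```

send_rows --pt "0 0 0 0" --pt "0 0 0 0" --pt "0 0 0 0" --pt "0 0 0 0" --pt "0 0 0 0" --pt "0 0 -0.015 0" --pt "0 0 -0.03 0" --pt "0 0 -0.03 0" --pt "0 0 -0.03 0" --claw 1

```text
clock: 24.55
eef_pos: [0.5207, -0.3331, 0.2203]
tool_rot: [-0.011, 1.0, 0.0, -0.0]
ft_force: [0.6, -0.3, -0.1]
grip_width: 0.0852
```

send_rows --pt "-0.0047 0.0363 0 0" --pt "-0.0047 0.0363 0 0" --pt "-0.0047 0.0363 0 0" --pt "-0.0047 0.0363 0 0" --pt "-0.0047 0.0363 0 0" --pt "-0.0047 0.0363 0 0" --pt "-0.0047 0.0363 0 0" --pt "-0.0047 0.0363 0 0" --pt "-0.0047 0.0363 0 0" --pt "-0.0047 0.0363 0 0" --pt "-0.0047 0.0363 0 0" --pt "-0.0047 0.0363 0 0" --pt "0 0 0 0.5" --pt "0 0 0 0.5" --pt "0 0 0 0" --pt "0 0 0 0"

```text
clock: 26.15
eef_pos: [0.5675, 0.1035, 0.2194]
tool_rot: [0.038, 0.999, -0.0, -0.0]
ft_force: [-0.5, -0.7, -0.3]
grip_width: 0.0855
```

```bash
python3 st.py 0.568 0.1035 0.009; python3 - <<'E'
from workcell import cams
from h import *
s,_=cams.camera("scene");p,_=cams.camera("top");cv2.imwrite("pics/top4.png",p)
cv2.imwrite("pics/s8.png",np.hstack([cv2.resize(s[50:170,140:290],(400,320),interpolation=cv2.INTER_CUBIC),cv2.resize(p[140:280,345:485],(320,320),interpolation=cv2.INTER_CUBIC)]))
E
```

```text
t 26.15 p [0.5675 0.1035 0.2194] yang-90deg -0.07683655357455033 tilt 8.981366717192876e-05 F [-0.4923 -0.7486 -0.3445] w 0.08551352931293861
q [ 0.1803  0.3922  0.2454  1.424  -0.      0.2572]
tool shift to target [-0.0005  0.0001  0.2104] norm 0.21037563339214058
```

View pics/s8.png

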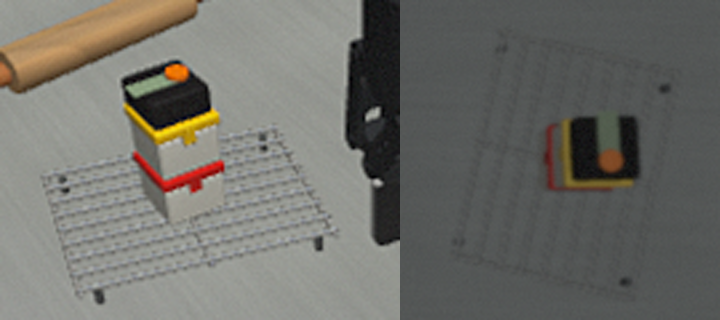

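The rack stack is complete and looks square, with the timer button up. Now the blue tub.

send_rows --pt "-0.0005 0 0.035 0" --pt "0 0 0.04 0" --pt "0 0 0.04 0" --pt "0 0 0.035 0" --pt "0 0 0.03 0" --pt "0 0 0.02 0" --pt "0 0 0.008 0" --pt "0 0 0.003 0" --pt "0 0 0 0" --pt "0 0 0 0"

```text
clock: 27.25
eef_pos: [0.5694, 0.1036, 0.0099]
tool_rot: [0.039, 0.999, 0.0, 0.001]
ft_force: [0.3, -0.0, 0.5]
grip_width: 0.0853
```

send_rows --pt "0 0 0 0" --pt "0 0 0 0" --pt "0 0 0 0" --pt "0 0 0 0" --pt "0 0 0 0" --pt "0 0 0 0" --pt "0 0 0 0" --claw -1

```text
clock: 27.95
eef_pos: [0.5694, 0.1038, 0.0101]
tool_rot: [0.039, 0.999, 0.0, 0.002]
ft_force: [-0.7, -0.1, 6.3]
grip_width: 0.0604
```

```bash
python3 st.py 0.481 0.336 0.1; python3 - <<'E'
from workcell import cams
from h import *
s=cv2.imread("pics/scene0.png")
cv2.imwrite("pics/tr.png",cv2.resize(s[255:420,325:540],None,fx=3.5,fy=3.5,interpolation=cv2.INTER_CUBIC))
E
```

```text
t 27.95 p [0.5694 0.1038 0.0101] yang-90deg -0.07771812430518588 tilt 0.003202278152228343 F [-0.7433 -0.1055  6.2882] w 0.06035167729596599
q [ 0.1802  0.5468 -0.0835  0.9374  0.0001  0.258 ]
tool shift to target [ 0.1059  0.2247 -0.09  ] norm 0.2642413731403364
```

View pics/tr.png

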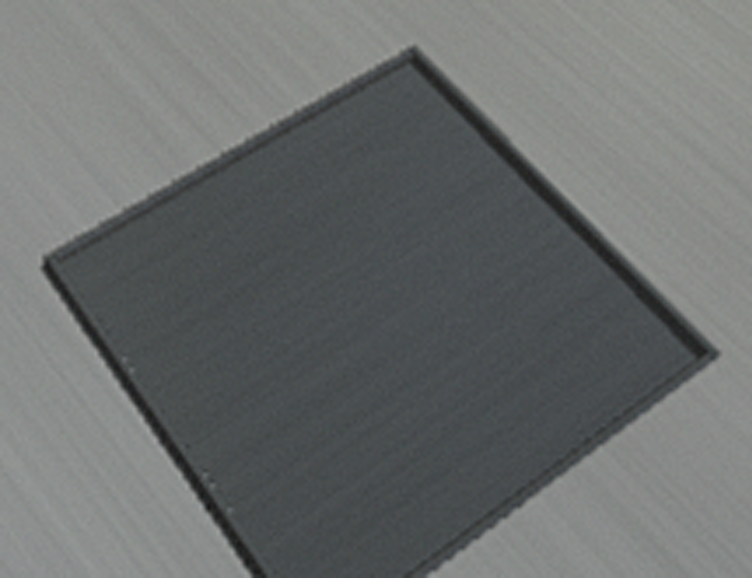

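send_rows --pt "0 0 -0.01 0" --pt "0 0 -0.03 0" --pt "0 0 -0.03 0" --pt "0 0 -0.02 0" --pt "0.0132 0.0281 0 0" --pt "0.0132 0.0281 0 0" --pt "0.0132 0.0281 0 0" --pt "0.0132 0.0281 0 0" --pt "0.0132 0.0281 0 0" --pt "0.0132 0.0281 0 0" --pt "0.0132 0.0281 0 0" --pt "0.0132 0.0281 0 0" --pt "0 0 0 0" --pt "0 0 0 0"

```text
clock: 29.35
eef_pos: [0.4796, 0.3361, 0.0983]
tool_rot: [0.038, 0.999, -0.0, -0.0]
ft_force: [-0.3, -0.2, -1.1]
grip_width: 0.0601
```

```bash
python3 st.py 0.481 0.336 0.0141; python3 - <<'E'
from workcell import cams
from h import *
print(ray("scene",[(434,342.1),(325+45/3.5,255+258/3.5),(325+718/3.5,255+352/3.5)],.014,cams))
E
```

```text
t 29.35 p [0.4796 0.3361 0.0983] yang-90deg -0.07601375383146625 tilt 0.001042853735355229 F [-0.3306 -0.1844 -1.1297] w 0.06013837626989719
q [ 0.6116  0.4754  0.0529  1.1493 -0.0006  0.6876]
tool shift to target [-0.0014  0.0001  0.0842] norm 0.08425031067967471
[[0.4772 0.3451 0.014 ]
 [0.587  0.2457 0.014 ]
 [0.3724 0.4402 0.014 ]]
```

send_rows --pt "-0.0012 0.002 0.025 0" --pt "0 0 0.025 0" --pt "0 0 0.018 0" --pt "0 0 0.006 0" --pt "0 0 0.003 0" --pt "0 0 0 0" --pt "0 0 0 0"

```text
clock: 30.05
eef_pos: [0.4826, 0.338, 0.0226]
tool_rot: [0.039, 0.999, 0.001, 0.001]
ft_force: [-0.5, -0.4, -1.7]
grip_width: 0.0604
```

```bash
python3 st.py 0.481 0.338 0.0141
```

```text
t 30.05 p [0.4826 0.338  0.0226] yang-90deg -0.07828783919553306 tilt 0.0021465049100084233 F [-0.5276 -0.3825 -1.7412] w 0.06041678868671522
q [ 0.611   0.551  -0.0374  0.9803 -0.      0.6893]
tool shift to target [ 0.0016 -0.0001  0.0085] norm 0.008660937052266178
```

send_rows --pt "0 0 0.003 0" --pt "0 0 0.002 0" --pt "0 0 0.001 0" --pt "0 0 0.001 0" --pt "0 0 0.001 0" --pt "0 0 0 0" --pt "0 0 0 0"

```text
clock: 30.75
eef_pos: [0.4815, 0.3378, 0.0141]
tool_rot: [0.039, 0.999, 0.0, 0.0]
ft_force: [-2.6, -2.4, 4.4]
grip_width: 0.0603
```

```bash
python3 st.py 0.481 0.338 0.0141
```

```text
t 30.75 p [0.4815 0.3378 0.0141] yang-90deg -0.07769527441240975 tilt 0.00026692613711132236 F [-2.6156 -2.4047  4.4271] w 0.0603305012955336
q [ 0.6116  0.5601 -0.0471  0.9634  0.0002  0.6893]
tool shift to target [ 0.0005  0.0002 -0.    ] norm 0.0005665354887229636
```

send_rows --pt "0 0 0 0" --pt "0 0 0 0" --pt "0 0 0 0" --pt "0 0 0 0" --pt "0 0 0 0" --pt "0 0 -0.02 0" --pt "0 0 -0.035 0" --pt "0 0 -0.035 0" --pt "0 0 -0.035 0" --pt "0.0038 -0.0306 0 0" --pt "0.0038 -0.0306 0 0" --pt "0.0038 -0.0306 0 0" --pt "0.0038 -0.0306 0 0" --pt "0.0038 -0.0306 0 0" --pt "0.0038 -0.0306 0 0" --pt "0.0038 -0.0306 0 0" --pt "0.0038 -0.0306 0 0" --pt "0 0 0 0.3" --pt "0 0 0 0" --pt "0 0 0 0" --claw 1

```text
clock: 32.75
eef_pos: [0.4328, 0.0967, 0.1386]
tool_rot: [0.053, 0.999, 0.0, 0.0]
ft_force: [0.4, 0.2, 0.1]
grip_width: 0.0853
```

```bash
python3 st.py 0.432 0.096 0.01; python3 - <<'E'
from workcell import cams
from h import *
p,_=cams.camera("top");s,_=cams.camera("scene");cv2.imwrite("pics/top5.png",p);cv2.imwrite("pics/scene5.png",s)
for q in blobs(p,"blue"): print(q[:,0].mean(0),*rect(q,0.052,"top",cams))
E
```

```text
t 32.75 p [0.4328 0.0967 0.1386] yang-90deg -0.10696532148033233 tilt 0.0009048664889363729 F [0.389  0.1823 0.0849] w 0.08532150902015966
q [ 0.2195  0.1749 -0.2669  1.1282  0.0004  0.3265]
tool shift to target [ 0.0008 -0.0008  0.1286] norm 0.1285693655013478
[112.9524 222.0571] [0.481 0.337] [0.0592 0.0617] -0.07218617976908792
```

View pics/top5.png

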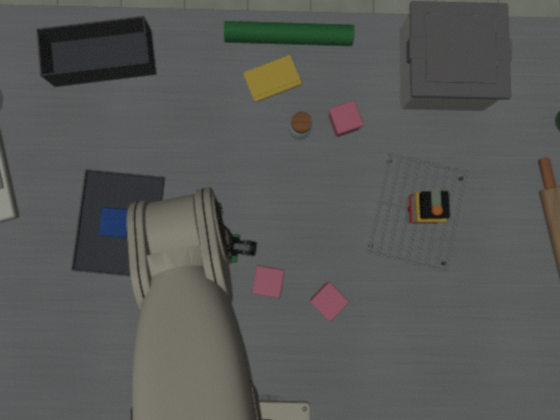

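Blue sits at (.481,.337), in the middle of the tray. Now green.

send_rows --pt "0.0005 -0.0008 0.03 0" --pt "0 0 0.035 0" --pt "0 0 0.03 0" --pt "0 0 0.02 0" --pt "0 0 0.01 0" --pt "0 0 0.004 0" --pt "0 0 0 0" --pt "0 0 0 0"

```text
clock: 33.65
eef_pos: [0.4328, 0.0957, 0.0103]
tool_rot: [0.054, 0.999, 0.0, 0.001]
ft_force: [0.6, -0.2, 0.6]
grip_width: 0.0853
```

send_rows --pt "0 0 0 0" --pt "0 0 0 0" --pt "0 0 0 0" --pt "0 0 0 0" --pt "0 0 0 0" --pt "0 0 0 0" --pt "0 0 0 0" --claw -1

```text
clock: 34.35
eef_pos: [0.4329, 0.0957, 0.0109]
tool_rot: [0.054, 0.999, 0.001, 0.001]
ft_force: [-0.9, -0.1, 6.2]
grip_width: 0.0604
```

```bash
python3 st.py 0.4815 0.3378 0.1
```

```text
t 34.35 p [0.4329 0.0957 0.0109] yang-90deg -0.10775931061587829 tilt 0.0029836303939323994 F [-0.8893 -0.1167  6.2088] w 0.060354905821929046
q [ 0.2172  0.326  -0.4533  0.7886  0.0006  0.325 ]
tool shift to target [-0.0226  0.246  -0.0887] norm 0.2625035349612556
```

send_rows --pt "0 0 -0.01 0" --pt "0 0 -0.03 0" --pt "0 0 -0.03 0" --pt "0 0 -0.03 0" --pt "-0.0028 0.0308 -0.01 0" --pt "-0.0028 0.0308 0 0" --pt "-0.0028 0.0308 0 0" --pt "-0.0028 0.0308 0 0" --pt "-0.0028 0.0308 0 0" --pt "-0.0028 0.0308 0 0" --pt "-0.0028 0.0308 0 0" --pt "-0.0028 0.0308 0 0" --pt "0 0 0 -0.3" --pt "0 0 0 0" --pt "0 0 0 0"

```text
clock: 35.85
eef_pos: [0.48, 0.3368, 0.1194]
tool_rot: [0.039, 0.999, -0.001, -0.0]
ft_force: [-0.3, 0.4, -1.1]
grip_width: 0.0603
```

```bash
python3 st.py 0.4815 0.3378 0.0629
```

```text
t 35.85 p [0.48   0.3368 0.1194] yang-90deg -0.07871109553163613 tilt 0.001361356589686991 F [-0.3305  0.4101 -1.076 ] w 0.060261007969439895
q [ 0.612   0.4612  0.088   1.1989 -0.0004  0.6907]
tool shift to target [-0.0015  0.0012  0.0565] norm 0.056523080577992164
```

send_rows --pt "-0.0008 0.0011 0.02 0" --pt "0 0 0.02 0" --pt "0 0 0.008 0" --pt "0 0 0.002 0" --pt "0 0 0 0" --pt "0 0 0 0"

```text
clock: 36.45
eef_pos: [0.4821, 0.3391, 0.0706]
tool_rot: [0.039, 0.999, 0.001, 0.001]
ft_force: [-0.4, -0.8, -0.9]
grip_width: 0.0604
```

```bash
python3 st.py 0.4815 0.3378 0.0629
```

```text
t 36.45 p [0.4821 0.3391 0.0706] yang-90deg -0.07827674283059127 tilt 0.001845169588538317 F [-0.4335 -0.7654 -0.873 ] w 0.06038310418585757
q [ 0.613   0.5037  0.0216  1.0868 -0.      0.6912]
tool shift to target [ 0.0005 -0.0013  0.0076] norm 0.007776757580219961
```

send_rows --pt "0.0003 -0.001 0.003 0" --pt "0 0 0.002 0" --pt "0 0 0.001 0" --pt "0 0 0.001 0" --pt "0 0 0 0" --pt "0 0 0 0"

```text
clock: 37.05
eef_pos: [0.481, 0.3379, 0.063]
tool_rot: [0.039, 0.999, 0.0, 0.0]
ft_force: [-2.7, -1.3, 4.4]
grip_width: 0.06
```

```bash
python3 st.py 0.4815 0.3378 0.0629
```

```text
t 37.05 p [0.481  0.3379 0.063 ] yang-90deg -0.07772338773772347 tilt 0.0003949324387727063 F [-2.7144 -1.3264  4.4207] w 0.060036020994807496
q [0.6124 0.509  0.0089 1.0703 0.     0.6902]
tool shift to target [-0.0005 -0.0001  0.0001] norm 0.0005327755237047678
```

send_rows --pt "0 0 0 0" --pt "0 0 0 0" --pt "0 0 0 0" --pt "0 0 0 0" --pt "0 0 0 0" --pt "0 0 -0.02 0" --pt "0 0 -0.035 0" --pt "0 0 -0.035 0" --pt "0 0 -0.035 0" --pt "0 0 -0.035 0" --pt "0.0135 -0.036 0 0" --pt "0.0135 -0.036 0 0" --pt "0.0135 -0.036 0 0" --pt "0.0135 -0.036 0 0" --pt "0.0135 -0.036 0 0" --pt "0.0135 -0.036 0 0" --pt "0.0135 -0.036 0 0" --pt "0.0135 -0.036 0 0" --pt "0 0 0 0" --pt "0 0 0 0" --claw 1

```text
clock: 39.05
eef_pos: [0.3511, 0.0587, 0.2228]
tool_rot: [0.04, 0.999, 0.0, 0.001]
ft_force: [-0.2, 0.4, 1.0]
grip_width: 0.0857
```

```bash
python3 st.py; python3 - <<'E'
from workcell import cams
from h import *
p,d=cams.camera("top");s,_=cams.camera("scene");cv2.imwrite("pics/top6.png",p);cv2.imwrite("pics/scene6.png",s)
for q in blobs(p,"green",200): print(q[:,0].mean(0),*rect(q,0.100,"top",cams))
i=cams.camera_info("top");K=i["intrinsics"];T=i["T"]
vv,uu=np.mgrid[:420,:560]
P=(np.stack([(uu-K[0,2])/K[0,0]*d,-(vv-K[1,2])/K[1,1]*d,-d],-1)@T[:3,:3].T+T[:3,3]).reshape(-1,3)
for n,c,lo,hi in(("timer",(.521,-.333),.132,.155),("yellow",(.521,-.333),.11,.125),("red",(.521,-.333),.062,.078),("green",(.481,.338),.09,.11),("blue",(.481,.338),.045,.06),("rackwires",(.52,-.333),.012,.03)):
    r=.16 if n=="rackwires" else .055
    R=P[(P[:,2]>lo)&(P[:,2]<hi)&(np.linalg.norm(P[:,:2]-c,axis=1)<r)]
    if len(R)>3: print(n,len(R),np.median(R[:,2]),R[:,2].min(),R[:,2].max(),cv2.minAreaRect((R[:,:2]*1000).astype(np.float32)))
cv2.imwrite("pics/f.png",np.hstack([cv2.resize(p[150:280,60:180],(370,400)),cv2.resize(p[140:280,355:485],(370,400))]))
E
```

```text
t 39.05 p [0.3511 0.0587 0.2228] yang-90deg -0.07980450481121637 tilt 0.0017458466808778152 F [-0.1702  0.4419  0.984 ] w 0.08566113107920503
q [ 0.1654 -0.0557 -0.2887  1.336   0.0004  0.2452]
[106.4074 220.9352] [0.4797 0.3354] [0.0598 0.0602] -0.07251281647678631
[287.8885  31.7143] [ 0.8967 -0.0362] [0.2782 0.04  ] -0.006252436449233567
timer 811 0.14333371579057264 0.13214176657073473 0.15192706183493565 ((524.0435180664062, -334.36572265625), (58.869728088378906, 56.77769470214844), 1.1788524389266968)
yellow 193 0.11647659899483731 0.1102380523195442 0.12492966275003092 ((520.5169677734375, -333.5355224609375), (60.18400573730469, 61.5829963684082), 1.1892672777175903)
red 114 0.06805382187772213 0.06204214699186972 0.07734231248295975 ((521.2742309570312, -333.45294189453125), (58.92207717895508, 60.88930130004883), 1.0759732723236084)
green 906 0.09808999203113378 0.09098616863368936 0.10441795904852413 ((479.8631896972656, 335.0327453613281), (62.9139289855957, 61.9715690612793), 85.7369613647461)
blue 89 0.049225179396720664 0.045280093294391976 0.05927420793047267 ((479.1804504394531, 309.3153381347656), (12.235457420349121, 61.69709014892578), 88.09418487548828)
rackwires 2147 0.020093609685011504 0.01209884180993126 0.029991814527428273 ((520.49169921875, -336.6904296875), (184.4742889404297, 235.35060119628906), 77.6436538696289)
```

View pics/f.png

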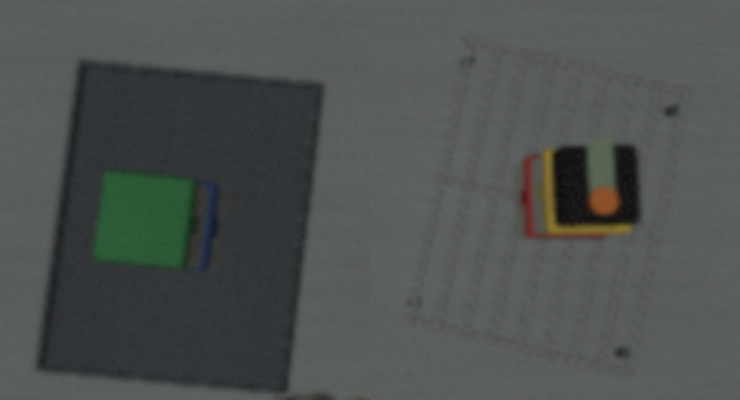

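View pics/scene6.png

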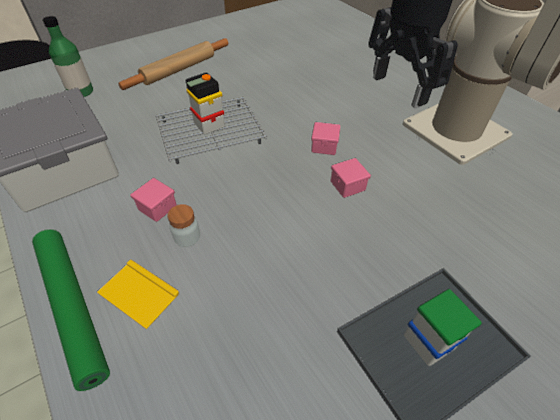

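Both stacks check out, the salt jar hasn't moved and the gripper is clear. I'm handing in.

```bash
python3 -c "
from workcell import order
print(order.job_done())"
```

```text
the job is handed in; nothing more can be done
None
```

I stacked red, yellow and the timer on the rack, and blue and green on the tray. I handed the job in at about 39 s of the 128 s allowed; no verdict is reported.

**Last checks (top camera picture and depth):**

| Item | Measured offset | Limit |
|---|---|---|
| Red from rack middle | about 3 mm | 20 mm |
| Yellow from red | about 1 mm, parallel within about 0.01 rad | 10 mm, 0.2 rad |
| Timer from yellow | about 4 mm, button up | 12 mm |
| Blue from tray middle | about 1 mm | 20 mm |
| Green from blue | about 2 mm, parallel | 10 mm, 0.2 rad |

Where depth gave a clear reading (red, yellow, green and timer), heights were about 2 mm below nominal. The depth readings had been 1–2 mm low from the start. By eye, the tubs and timer are upright and the salt jar is where it was. The gripper is open and clear of everything.

**What failed or disagreed:**
- **Timer grasp:** the first try was too high and the jaws closed to 10 mm. The timer did not move visibly, and a second grasp about 4 mm lower held.
- **Cameras:** the scene camera put the rack and tray middles 7–8 mm further along +y than the top camera. I relied mainly on the top camera, which agreed with the arm to about 2 mm. If the scene camera is right, red is about 5 mm and blue about 6 mm off the middle, still within the 20 mm limit.

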